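Set out pipe supports by height on the rail

TASK

Set out the supports for a pipe that is to lie with a fall: stand the four loose steel pillars upright on the four round seats of the rail, one in the middle of each, in order of height, the tallest on the seat next to the tall stop block and the shortest at the other end. Do not tip any pillar over on the way, and leave them all released and at rest.

Things in the scene. Friction and masses are not known exactly. Their poses are not given: they have to be found in the camera images.
- pillar_32: Loose solid turned steel pillar, a plain upright cylinder 32 mm tall and 44 mm in diameter (low and wide, shortest of the four), with a fine groove near the top and a small dark tapped hole in the top face. It stands on the bench at the start. Origin at the centre of its underside, z up along its axis. About 0.1 to 0.4 kg.
- pillar_46: Loose solid turned steel pillar, a plain upright cylinder 46 mm tall and 30 mm in diameter (the slimmest, second shortest), with a fine groove near the top and a small dark tapped hole in the top face. It stands on the bench at the start. Origin at the centre of its underside, z up along its axis. About 0.1 to 0.4 kg.
- pillar_60: Loose solid turned steel pillar, a plain upright cylinder 60 mm tall and 50 mm in diameter (the thickest, second tallest), with a fine groove near the top and a small dark tapped hole in the top face. It stands on the bench at the start. Origin at the centre of its underside, z up along its axis. About 0.1 to 0.4 kg.
- pillar_74: Loose solid turned steel pillar, a plain upright cylinder 74 mm tall and 37 mm in diameter (tallest of the four), with a fine groove near the top and a small dark tapped hole in the top face. It stands on the bench at the start. Origin at the centre of its underside, z up along its axis. About 0.1 to 0.4 kg.
- seat_a: Fixed round bright seat, a flat disc 62 mm in diameter and 4 mm thick on the dark rail: number 1 of 4 counted from the rail's left end as the robot sees it (+y). Origin at the centre of its underside on the rail's top: its upper face is 4 mm above the origin, 16 mm above the bench. z up, y along the rail to the left, x across it.
- seat_b: Fixed round bright seat, a flat disc 62 mm in diameter and 4 mm thick on the dark rail: number 2 of 4 counted from the rail's left end as the robot sees it (+y). Origin at the centre of its underside on the rail's top: its upper face is 4 mm above the origin, 16 mm above the bench. z up, y along the rail to the left, x across it.
- seat_c: Fixed round bright seat, a flat disc 62 mm in diameter and 4 mm thick on the dark rail: number 3 of 4 counted from the rail's left end as the robot sees it (+y). Origin at the centre of its underside on the rail's top: its upper face is 4 mm above the origin, 16 mm above the bench. z up, y along the rail to the left, x across it.
- seat_d: Fixed round bright seat, a flat disc 62 mm in diameter and 4 mm thick on the dark rail: number 4 of 4 counted from the rail's left end as the robot sees it (+y). Origin at the centre of its underside on the rail's top: its upper face is 4 mm above the origin, 16 mm above the bench. z up, y along the rail to the left, x across it.
- rail: Fixed flat dark steel rail, 70 mm wide, 460 mm long, 12 mm high, lying roughly across in front of the robot (turned up to about 0.22 rad). Origin under its centre on the bench; y along it to the left, x across it. Its four seats are 85 mm apart, centred on it.
- stop_block: Fixed dark steel block, 60 mm across the rail, 26 mm along it and 48 mm high with two 5 mm screw heads on top, standing at one end of the rail (either end; look which): 77.5 mm from the centre of the outermost seat there. The rail's other end has only a flat plate 8 mm high with two screws. Origin at the centre of its underside on the rail's top, z up.
Not all that is in view belongs to the job. What is shaped like the pillar_46 but purple is not meant.

How it is judged (in metres and radians):
At the end, for the whole second after the job is handed in: Counted from the stop block, the seats carry the 74, 60, 46 and 32 mm tall pillars in that order; each stands on its seat's upper face (height within about 2.5 mm), within 12 mm of its centre, upright within 0.1 rad, and at rest (((horizontal distance between stop_block and seat_a below 0.12 m and horizontal distance between pillar_74 and seat_a below 0.012 m and z of pillar_74 in the frame of seat_a between 0.0015 and 0.007 m and horizontal distance between pillar_60 and seat_b below 0.012 m and z of pillar_60 in the frame of seat_b between 0.0015 and 0.007 m and horizontal distance between pillar_46 and seat_c below 0.012 m and z of pillar_46 in the frame of seat_c between 0.0015 and 0.007 m and horizontal distance between pillar_32 and seat_d below 0.012 m and z of pillar_32 in the frame of seat_d between 0.0015 and 0.007 m) or (horizontal distance between stop_block and seat_d below 0.12 m and horizontal distance between pillar_74 and seat_d below 0.012 m and z of pillar_74 in the frame of seat_d between 0.0015 and 0.007 m and horizontal distance between pillar_60 and seat_c below 0.012 m and z of pillar_60 in the frame of seat_c between 0.0015 and 0.007 m and horizontal distance between pillar_46 and seat_b below 0.012 m and z of pillar_46 in the frame of seat_b between 0.0015 and 0.007 m and horizontal distance between pillar_32 and seat_a below 0.012 m and z of pillar_32 in the frame of seat_a between 0.0015 and 0.007 m)) and angle between each of pillar_74, pillar_60, pillar_46, pillar_32's own z axis and vertical below 0.1 rad and linear speed of each of pillar_74, pillar_60, pillar_46, pillar_32 below 0.02 m/s and angular speed of each of pillar_74, pillar_60, pillar_46, pillar_32 below 0.3 rad/s); the robot touches nothing.
It fails at once if a pillar is tipped over (leans more than 0.6 rad) (angle between any of pillar_74, pillar_60, pillar_46, pillar_32's own z axis and vertical above 0.6 rad).
It also fails if it takes over 109 s, if anything falls off the work surface, if the arm or the gripper's body presses on something with over 40 N, if the wrist force passes 120 N, or if a joint passes its speed limit or range.

ROBOT

A 6-joint arm with a two-finger parallel gripper is mounted at the origin on a cart in front of the work surface, level with it; the furniture and walls round the work are solid. World frame = base frame: x ahead of the robot, y to its left, z up, the work surface at z = 0. Lengths are in m, angles in degrees, forces in N, time in s.
With the tool pointing down it reaches from about 0.4 to 0.825 m from the base axis. Payload 7 kg.
Tool frame: the origin (TCP) lies between the finger pads; the fingertips stand 22 mm ahead of it and the grasp point (between the pads) lies 3 mm ahead of it; z points along the fingers, y is the line along which they close (so a half turn about z gives the same grasp; the last joint's range is limited). The gripper opens to 88 mm and grips with 3 to 60 N. Pads are 19 mm wide; open, the fingers measure 130 mm over their backs; the gripper's body (78 mm by 193 mm) begins 47 mm behind the grasp point.
Start: joints at [90.418, 20.546, 0.682, 0, -70.136, -16.507], TCP at [0.187, 0.649, 0.22] pointing down, gripper open.
Joint ranges: [-176.03, 176.03], [-82.01, 121.73], [-58.28, 71.71], [-173.87, 95.51], [-174.79, -0.11], [-173.66, 173.66]. Speed limits (degrees/s): [136.94, 136.94, 172.46, 180, 180, 180].

INTERFACE

Orientations are given as [roll, pitch, yaw] about the fixed x, y, z axes, in that order (R = Rz(yaw) Ry(pitch) Rx(roll)).
In Python, from plant import ctrl gives the robot as it stands.
- The arm moves only by the tool apply_moves, never from a script. Its argument "targets" is a list of rows, each an object with "travel": the shift along the tool's x, y, z in mm, a list of three; "roll": the turn about the tool's z in degrees; "jaw": the finger opening in mm, from 0 to 87.6. In form: [{"travel": [tx, ty, tz], "roll": roll, "jaw": jaw}, ...]. A call has 1 to 10 rows; each row shifts and turns the commanded pose from where the row before left it, along the tool's axes as they then stand; what a row does not reach is not made up. A row lasts 1/10 s, in which the tool goes at most 50 mm and 8.59 degrees, less where a joint would pass 70% of its speed; a pose out of reach is approached as far as the arm can. A call with a gripper value outside its range is refused whole. The fingers move at their own pace and stop on an object; the grip force is fixed at half the most. Time passes only in rows, so rows that do not move let the fingers close. It gives the time, the measured TCP pose, the force, the opening and the grip force at its end, in the units of the state.
- ctrl.get_obs(): the state, without advancing time (a new reading comes with each control period).
- ctrl.snapshot(name): name is "side" or "top"; returns the picture (480x640x3 uint8, red, green, blue); there is no depth.
- ctrl.calibration(name): a dict with "K" (3x3 intrinsics, pixels), "extrinsics" (4x4, takes a point from camera to world coordinates). Camera axes: x right, y down, z forward; pixel columns grow to the right and rows downward; lengths in m; the calibration is good to about 2 mm. A picture is of the moment at which its call begins. calibration takes no time and is no camera call.
- ctrl.close_job(): hands the job in; it is judged then, once.
The state is a dict: "clock": time; "joint_pos": joint angles; "qvel": joint speeds; "tau": joint torques, N m; "tool_pos": TCP position; "orientation": TCP orientation; "force": force on the tool from outside, world axes, zero at the start; "moment": the same for the moment, N m; "opening": finger opening in m; "gripper_force": force on a finger pad.
Only numpy, scipy, OpenCV 4.12 (cv2) and the standard library are available. Lean on these libraries where they do the work, as an engineer would, in place of code of your own. Each camera call takes 0.05 s, during which the arm holds its last target. There are 200 camera calls.

## Working session

There is one attempt and no reset: what is moved stays moved. The work goes in short steps, Python scripts to look and compute and a tool call to move; the robot and the scene stay as the last step left them, time stands still between calls to the robot, and variables do not carry over. Pictures are saved under pics/ and viewed, at most 14 in all, crops included, and the job is handed in when it is done.

Besides the shell and the picture viewer there is one more tool, called after "Request:" by a JSON object that holds its "method" and its "body". apply_moves: Moves the arm, as the interface text tells. Its arguments: {"type":"object","properties":{"targets":{"type":"array","items":{"type":"object","properties":{"travel":{"type":"array","items":{"type":"number"}},"roll":{"type":"number"},"jaw":{"type":"number"}}}}},"required":["targets"]}

```bash
mkdir -p pics; ls
python3 - <<'E'
from plant import ctrl
import cv2,numpy as np
np.set_printoptions(precision=4,suppress=True)
for n in("top","side"):
    cv2.imwrite(f"pics/{n}0.png",ctrl.snapshot(n)[:,:,::-1]); c=ctrl.calibration(n); print(n,c["K"],c["extrinsics"])
print(ctrl.get_obs())
E
```

```text
pics
top [[544.0421   0.     318.8183]
 [  0.     544.0421 245.4486]
 [  0.       0.       1.    ]] [[-0.0107 -0.9906  0.1361  0.4034]
 [-0.9999  0.012   0.0081  0.0046]
 [-0.0097 -0.136  -0.9907  1.1971]
 [ 0.      0.      0.      1.    ]]
side [[505.5531   0.     307.1417]
 [  0.     505.5531 235.8311]
 [  0.       0.       1.    ]] [[-0.9879 -0.0871  0.1284  0.4059]
 [-0.1551  0.5716 -0.8057  0.8531]
 [-0.0032 -0.8159 -0.5782  0.6467]
 [ 0.      0.      0.      1.    ]]
{'clock': 0.1, 'joint_pos': array([ 90.4186,  20.5891,   0.6393,  -0.0174, -70.1352, -16.5068]), 'qvel': array([ 0.0139, -0.0612,  0.1225,  0.0223,  0.0813,  0.1195]), 'tau': array([ -0.0026, -58.4163,  29.3749,   7.0155,   0.0102,  -0.    ]), 'tool_pos': array([0.187 , 0.6481, 0.2187]), 'orientation': array([179.9139,  -0.0085, -16.0941]), 'force': array([-0.2678, -0.2123, -0.4479]), 'moment': array([ 0.0092, -0.0146, -0.0972]), 'gripper_force': 0.0, 'opening': 0.0877047059217747}
```

View pics/top0.png

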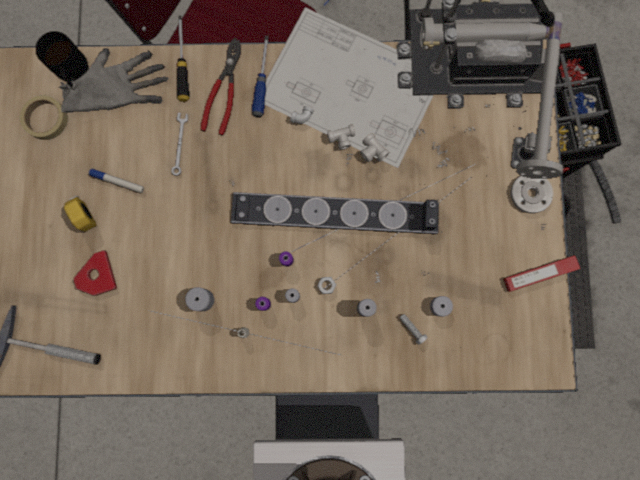

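View pics/side0.png

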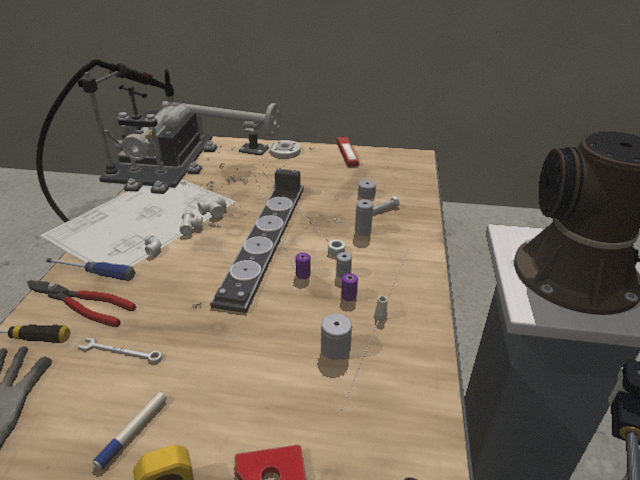

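Top view candidates for the pillars: grey cylinders at (198,299), the widest, so 60; (292,295), slim, so 46; (367,308), tall in the side view, so 74; and (442,306), low and wide, so 32. The purple ones at (286,258) and (263,303) are decoys. The nut (327,285), bolt (412,328) and cone (240,332) aren't pillars. The stop block is at (432,215), at the −y end, so 74→d, 60→c, 46→b, 32→a. I'll check this in one close crop.

```bash
cat > h.py <<'E'
import cv2,numpy as np
from plant import ctrl
np.set_printoptions(precision=4,suppress=True)
def ray(n,uv,z):
    c=ctrl.calibration(n);K=np.array(c["K"]);E=np.array(c["extrinsics"])
    d=E[:3,:3]@np.linalg.solve(K,[uv[0],uv[1],1]);o=E[:3,3]
    return (o+d*(z-o[2])/d[2])
def proj(n,p):
    c=ctrl.calibration(n);E=np.linalg.inv(np.array(c["extrinsics"]))
    q=np.array(c["K"])@(E[:3,:3]@np.array(p)+E[:3,3]);return q[:2]/q[2]
def holes(n,im,uv,r):
    """dark blob centroid near uv"""
    g=cv2.cvtColor(im,cv2.COLOR_RGB2GRAY).astype(float);u,v=map(int,np.round(uv))
    p=g[v-r:v+r+1,u-r:u+r+1];w=np.clip(np.median(p)-20-p,0,None)
    yy,xx=np.mgrid[v-r:v+r+1,u-r:u+r+1];return np.array([(w*xx).sum(),(w*yy).sum()])/w.sum()
E
python3 - <<'E'
from h import *
im=cv2.imread("pics/top0.png");s=cv2.imread("pics/side0.png")
cv2.imwrite("pics/crop.png",cv2.resize(im[180:350,180:460],None,fx=2.8,fy=2.8,interpolation=cv2.INTER_CUBIC))
r=im[:,:,::-1].copy()
for k,uv,z,rr in((32,(442,306),.032,4),(46,(292,295),.046,3),(60,(198,299),.06,4),(74,(367,308),.074,3),("a",(277,209),.016,4),("b",(316,211),.016,4),("c",(354,213),.016,4),("d",(393,215),.016,4)):
    h=holes("top",r,uv,rr);P=ray("top",h,z);print(k,h,P,np.hypot(P[0],P[1]),"side px",proj("side",P))
E
```

```text
32 [442.3309 305.5424] [ 0.4314 -0.2469  0.032 ] 0.4970551510966183 side px [366.9998 183.2439]
46 [291.7425 294.7342] [0.4572 0.0723 0.046 ] 0.4629155098929172 side px [344.3424 256.0397]
60 [196.5962 298.6122] [0.4507 0.2701 0.06  ] 0.525478206436937 side px [336.9425 323.6449]
74 [367.2207 307.1154] [ 0.4289 -0.084   0.074 ] 0.4370380090560349 side px [364.9329 203.1254]
a [276.9909 208.9041] [0.6484 0.106  0.016 ] 0.6570192979916996 side px [245.4959 269.4617]
b [315.3382 210.8068] [0.643  0.0212 0.016 ] 0.6433940157737416 side px [258.1719 244.535 ]
c [353.825  212.8542] [ 0.6374 -0.0638  0.016 ] 0.6405467615348931 side px [269.4819 222.5723]
d [392.2531 214.7137] [ 0.6321 -0.1484  0.016 ] 0.6493038339702081 side px [279.3088 203.1427]
```

View pics/crop.png

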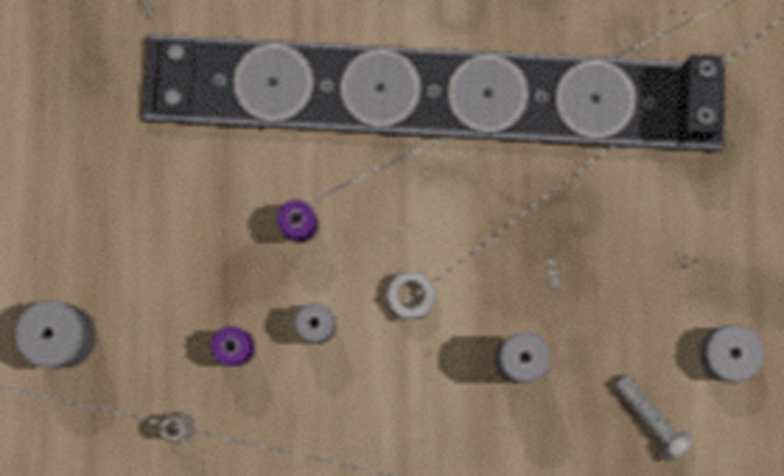

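The crop confirms the choice: greys at crop (48,332), (313,323), (525,357) and (735,352), purples excluded, stop block at (706,100). The measured seats are 85 mm apart, as they should be. First I turn the tool to yaw −90 so that it closes across the rail, then move over pillar_60.

Request:
{"method": "apply_moves", "body": {"targets": [{"travel":[0,0,0],"roll":7.4,"jaw":80},{"travel":[0,0,0],"roll":7.4,"jaw":80},{"travel":[0,0,0],"roll":7.4,"jaw":80},{"travel":[0,0,0],"roll":7.4,"jaw":80},{"travel":[0,0,0],"roll":7.4,"jaw":80},{"travel":[0,0,0],"roll":7.4,"jaw":80},{"travel":[0,0,0],"roll":7.4,"jaw":80},{"travel":[0,0,0],"roll":7.4,"jaw":80},{"travel":[0,0,0],"roll":7.4,"jaw":80},{"travel":[0,0,0],"roll":7.3,"jaw":80}]}}

```text
clock: 1.1
tool_pos: [0.187, 0.6482, 0.219]
orientation: [180.0, -0.1, -90.3]
force: [-0.0, -0.1, 0.2]
opening: 0.08
gripper_force: 0.0
```

Request:
{"method": "apply_moves", "body": {"targets": [{"travel":[38,-26,0],"roll":0,"jaw":80},{"travel":[38,-26,0],"roll":0,"jaw":80},{"travel":[38,-26,0],"roll":0,"jaw":80},{"travel":[38,-26,0],"roll":0,"jaw":80},{"travel":[38,-26,0],"roll":0,"jaw":80},{"travel":[38,-26,0],"roll":0,"jaw":80},{"travel":[38,-26,0],"roll":0,"jaw":80},{"travel":[38,-26,0],"roll":0,"jaw":80},{"travel":[38,-26,0],"roll":0,"jaw":80},{"travel":[36,-30,0],"roll":0,"jaw":80}]}}

```text
clock: 2.1
tool_pos: [0.4515, 0.2687, 0.2197]
orientation: [180.0, 0.0, -90.0]
force: [1.4, 1.1, 0.8]
opening: 0.0799
gripper_force: 0.0
```

Request:
{"method": "apply_moves", "body": {"targets": [{"travel":[0,0,0],"roll":0,"jaw":80},{"travel":[0,0,0],"roll":0,"jaw":80},{"travel":[0,0,0],"roll":0,"jaw":80}]}}

```text
clock: 2.4
tool_pos: [0.4508, 0.2709, 0.2193]
orientation: [180.0, -0.0, -90.0]
force: [-0.9, -0.2, -0.1]
opening: 0.08
gripper_force: 0.0
```

Request:
{"method": "apply_moves", "body": {"targets": [{"travel":[0,0,40],"roll":0,"jaw":80},{"travel":[0,0,40],"roll":0,"jaw":80},{"travel":[0,0,40],"roll":0,"jaw":80},{"travel":[0,0,30],"roll":0,"jaw":80},{"travel":[0,0,18],"roll":0,"jaw":80},{"travel":[0,0,10],"roll":0,"jaw":80},{"travel":[0,0,0],"roll":0,"jaw":70},{"travel":[0,0,0],"roll":0,"jaw":62},{"travel":[0,0,0],"roll":0,"jaw":56}]}}

```text
clock: 3.3
tool_pos: [0.4516, 0.2716, 0.0428]
orientation: [-179.9, 0.1, -89.9]
force: [0.2, 0.6, -0.4]
opening: 0.0614
gripper_force: 0.0
```

Request:
{"method": "apply_moves", "body": {"targets": [{"travel":[0,0,0],"roll":0,"jaw":53},{"travel":[0,0,0],"roll":0,"jaw":51},{"travel":[0,0,0],"roll":0,"jaw":48},{"travel":[0,0,0],"roll":0,"jaw":40},{"travel":[0,0,0],"roll":0,"jaw":40},{"travel":[0,0,0],"roll":0,"jaw":40}]}}

```text
clock: 3.9
tool_pos: [0.4516, 0.2708, 0.0421]
orientation: [-180.0, 0.0, -90.0]
force: [0.2, -0.7, 5.2]
opening: 0.0488
gripper_force: 30.0
```

Request:
{"method": "apply_moves", "body": {"targets": [{"travel":[0,0,-10],"roll":0,"jaw":40},{"travel":[0,0,-20],"roll":0,"jaw":40},{"travel":[0,0,-30],"roll":0,"jaw":40},{"travel":[0,0,-30],"roll":0,"jaw":40},{"travel":[0,0,-20],"roll":0,"jaw":40},{"travel":[0,0,-10],"roll":0,"jaw":40},{"travel":[0,0,0],"roll":0,"jaw":40}]}}

```text
clock: 4.6
tool_pos: [0.4513, 0.2709, 0.1626]
orientation: [-179.9, 0.1, -90.0]
force: [-1.0, 0.3, -2.8]
opening: 0.0491
gripper_force: 30.0
```

Request:
{"method": "apply_moves", "body": {"targets": [{"travel":[15,-8,0],"roll":0,"jaw":40},{"travel":[30,-17,0],"roll":0,"jaw":40},{"travel":[41,-23,0],"roll":0,"jaw":40},{"travel":[41,-23,0],"roll":0,"jaw":40},{"travel":[41,-23,0],"roll":0,"jaw":40},{"travel":[41,-23,0],"roll":0,"jaw":40},{"travel":[41,-23,0],"roll":0,"jaw":40},{"travel":[40,-22,0],"roll":0,"jaw":40},{"travel":[30,-16,0],"roll":0,"jaw":40},{"travel":[14,-8,0],"roll":0,"jaw":40}]}}

```text
clock: 5.6
tool_pos: [0.637, -0.0662, 0.1589]
orientation: [179.8, -0.0, -90.1]
force: [0.2, -0.3, -2.9]
opening: 0.0489
gripper_force: 30.0
```

Request:
{"method": "apply_moves", "body": {"targets": [{"travel":[0,0,0],"roll":0,"jaw":40},{"travel":[0,0,0],"roll":0,"jaw":40},{"travel":[0,0,0],"roll":0,"jaw":40}]}}

```text
clock: 5.9
tool_pos: [0.6365, -0.0624, 0.1609]
orientation: [179.9, 0.0, -89.9]
force: [-0.4, -1.0, -3.1]
opening: 0.0492
gripper_force: 30.0
```

Run:
```python
from h import *
for n in("top","side"): cv2.imwrite(f"pics/{n}1.png",ctrl.snapshot(n)[:,:,::-1])
a=cv2.imread("pics/top1.png")[130:360,200:460];b=cv2.imread("pics/side1.png")[130:360,180:440]
cv2.imwrite("pics/m1.png",cv2.resize(np.hstack([a,b]),None,fx=1.5,fy=1.5))
```

```text
(no output)
```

View pics/m1.png

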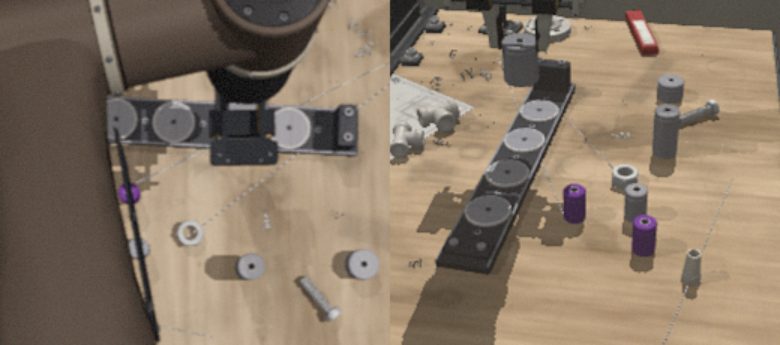

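Mosaic: pillar_60 hangs upright between the fingers (right panel, about (520,58)), over seat c. Now to lower it.

Request:
{"method": "apply_moves", "body": {"targets": [{"travel":[1,-1,15],"roll":0,"jaw":40},{"travel":[0,0,30],"roll":0,"jaw":40},{"travel":[0,0,30],"roll":0,"jaw":40},{"travel":[0,0,15],"roll":0,"jaw":40},{"travel":[0,0,6],"roll":0,"jaw":40},{"travel":[0,0,0],"roll":0,"jaw":40},{"travel":[0,0,0],"roll":0,"jaw":40},{"travel":[0,0,0],"roll":0,"jaw":40}]}}

```text
clock: 6.8
tool_pos: [0.639, -0.0642, 0.0668]
orientation: [-179.9, 0.0, -90.0]
force: [0.4, 0.8, -3.0]
opening: 0.049
gripper_force: 30.0
```

Request:
{"method": "apply_moves", "body": {"targets": [{"travel":[0,0,3],"roll":0,"jaw":40},{"travel":[0,0,2],"roll":0,"jaw":40},{"travel":[0,0,1],"roll":0,"jaw":40},{"travel":[0,0,0],"roll":0,"jaw":40},{"travel":[0,0,0],"roll":0,"jaw":40}]}}

```text
clock: 7.3
tool_pos: [0.6382, -0.0644, 0.0595]
orientation: [180.0, -0.0, -90.0]
force: [0.4, -0.7, -2.8]
opening: 0.049
gripper_force: 30.0
```

Request:
{"method": "apply_moves", "body": {"targets": [{"travel":[0,0,1],"roll":0,"jaw":40},{"travel":[0,0,0],"roll":0,"jaw":40},{"travel":[0,0,0],"roll":0,"jaw":40}]}}

```text
clock: 7.6
tool_pos: [0.6382, -0.0644, 0.0585]
orientation: [180.0, -0.0, -90.0]
force: [-0.5, 0.0, -2.2]
opening: 0.0485
gripper_force: 30.0
```

Request:
{"method": "apply_moves", "body": {"targets": [{"travel":[0,0,1],"roll":0,"jaw":40},{"travel":[0,0,0],"roll":0,"jaw":40},{"travel":[0,0,0],"roll":0,"jaw":40}]}}

```text
clock: 7.9
tool_pos: [0.6383, -0.0644, 0.0582]
orientation: [-180.0, -0.0, -90.0]
force: [-1.5, -0.1, 4.1]
opening: 0.049
gripper_force: 30.0
```

Contact. Release, rise, and go over pillar_74.

Request:
{"method": "apply_moves", "body": {"targets": [{"travel":[0,0,0],"roll":0,"jaw":52},{"travel":[0,0,0],"roll":0,"jaw":58},{"travel":[0,0,0],"roll":0,"jaw":70},{"travel":[0,0,0],"roll":0,"jaw":76},{"travel":[0,0,0],"roll":0,"jaw":76},{"travel":[0,0,-20],"roll":0,"jaw":76},{"travel":[0,0,-40],"roll":0,"jaw":76},{"travel":[0,0,-40],"roll":0,"jaw":76},{"travel":[0,0,-40],"roll":0,"jaw":76}]}}

```text
clock: 8.8
tool_pos: [0.638, -0.0644, 0.199]
orientation: [180.0, -0.0, -90.0]
force: [1.6, -0.9, -0.3]
opening: 0.076
gripper_force: 0.0
```

Request:
{"method": "apply_moves", "body": {"targets": [{"travel":[2,25,0],"roll":0,"jaw":70},{"travel":[4,40,0],"roll":0,"jaw":70},{"travel":[4,40,0],"roll":0,"jaw":70},{"travel":[4,40,0],"roll":0,"jaw":70},{"travel":[4,40,0],"roll":0,"jaw":70},{"travel":[2,24,0],"roll":0,"jaw":70},{"travel":[0,0,0],"roll":0,"jaw":70},{"travel":[0,0,0],"roll":0,"jaw":70},{"travel":[0,0,0],"roll":0,"jaw":70}]}}

```text
clock: 9.7
tool_pos: [0.4301, -0.0842, 0.1978]
orientation: [-180.0, -0.0, -90.0]
force: [-0.3, 0.7, 0.1]
opening: 0.07
gripper_force: 0.0
```

Request:
{"method": "apply_moves", "body": {"targets": [{"travel":[0,1,40],"roll":0,"jaw":70},{"travel":[0,0,40],"roll":0,"jaw":70},{"travel":[0,0,40],"roll":0,"jaw":70},{"travel":[0,0,20],"roll":0,"jaw":70},{"travel":[0,0,8],"roll":0,"jaw":60},{"travel":[0,0,0],"roll":0,"jaw":50},{"travel":[0,0,0],"roll":0,"jaw":43},{"travel":[0,0,0],"roll":0,"jaw":40},{"travel":[0,0,0],"roll":0,"jaw":38},{"travel":[0,0,0],"roll":0,"jaw":37}]}}

```text
clock: 10.7
tool_pos: [0.4289, -0.0843, 0.0504]
orientation: [-179.9, 0.0, -90.0]
force: [1.9, -0.4, 1.1]
opening: 0.0378
gripper_force: 0.5
```

Request:
{"method": "apply_moves", "body": {"targets": [{"travel":[0,0,0],"roll":0,"jaw":34},{"travel":[0,0,0],"roll":0,"jaw":28},{"travel":[0,0,0],"roll":0,"jaw":28},{"travel":[0,0,0],"roll":0,"jaw":28}]}}

```text
clock: 11.1
tool_pos: [0.4292, -0.0843, 0.0503]
orientation: [-179.9, 0.0, -90.0]
force: [-0.8, 0.7, 6.6]
opening: 0.0367
gripper_force: 30.0
```

Request:
{"method": "apply_moves", "body": {"targets": [{"travel":[0,0,-10],"roll":0,"jaw":28},{"travel":[0,0,-20],"roll":0,"jaw":28},{"travel":[0,0,-30],"roll":0,"jaw":28},{"travel":[0,0,-30],"roll":0,"jaw":28},{"travel":[0,0,-20],"roll":0,"jaw":28},{"travel":[0,0,-10],"roll":0,"jaw":28},{"travel":[0,0,0],"roll":0,"jaw":28}]}}

```text
clock: 11.8
tool_pos: [0.4284, -0.0843, 0.1705]
orientation: [-179.9, 0.0, -90.0]
force: [0.1, 0.4, -3.0]
opening: 0.036
gripper_force: 30.0
```

Request:
{"method": "apply_moves", "body": {"targets": [{"travel":[4,-12,0],"roll":0,"jaw":28},{"travel":[9,-28,0],"roll":0,"jaw":28},{"travel":[11,-35,0],"roll":0,"jaw":28},{"travel":[11,-35,0],"roll":0,"jaw":28},{"travel":[11,-35,0],"roll":0,"jaw":28},{"travel":[10,-30,0],"roll":0,"jaw":28},{"travel":[6,-20,0],"roll":0,"jaw":28},{"travel":[2,-8,0],"roll":0,"jaw":28},{"travel":[0,0,0],"roll":0,"jaw":28},{"travel":[0,0,0],"roll":0,"jaw":28}]}}

```text
clock: 12.8
tool_pos: [0.6302, -0.1483, 0.1682]
orientation: [179.9, 0.0, -90.0]
force: [-0.3, 0.1, -2.6]
opening: 0.0363
gripper_force: 30.0
```

Request:
{"method": "apply_moves", "body": {"targets": [{"travel":[0,0,0],"roll":0,"jaw":28},{"travel":[0,0,0],"roll":0,"jaw":28}]}}

```text
clock: 13.0
tool_pos: [0.6307, -0.1481, 0.1701]
orientation: [-180.0, 0.0, -90.0]
force: [-0.3, 0.8, -2.4]
opening: 0.0362
gripper_force: 30.0
```

Request:
{"method": "apply_moves", "body": {"targets": [{"travel":[0,-1,15],"roll":0,"jaw":28},{"travel":[0,0,30],"roll":0,"jaw":28},{"travel":[0,0,30],"roll":0,"jaw":28},{"travel":[0,0,15],"roll":0,"jaw":28},{"travel":[0,0,7],"roll":0,"jaw":28},{"travel":[0,0,2],"roll":0,"jaw":28},{"travel":[0,0,1],"roll":0,"jaw":28},{"travel":[0,0,0],"roll":0,"jaw":28},{"travel":[0,0,0],"roll":0,"jaw":28}]}}

```text
clock: 13.9
tool_pos: [0.6328, -0.1484, 0.0706]
orientation: [-179.9, -0.0, -90.0]
force: [-0.0, 0.1, -3.3]
opening: 0.0361
gripper_force: 30.0
```

Request:
{"method": "apply_moves", "body": {"targets": [{"travel":[0,0,1],"roll":0,"jaw":28},{"travel":[0,0,1],"roll":0,"jaw":28},{"travel":[0,0,0],"roll":0,"jaw":28},{"travel":[0,0,0],"roll":0,"jaw":28}]}}

```text
clock: 14.3
tool_pos: [0.6322, -0.1484, 0.0676]
orientation: [-180.0, -0.0, -90.0]
force: [0.3, 0.2, -2.0]
opening: 0.0365
gripper_force: 30.0
```

Request:
{"method": "apply_moves", "body": {"targets": [{"travel":[0,0,1],"roll":0,"jaw":28},{"travel":[0,0,0.5],"roll":0,"jaw":28},{"travel":[0,0,0],"roll":0,"jaw":28},{"travel":[0,0,0],"roll":0,"jaw":28}]}}

```text
clock: 14.7
tool_pos: [0.6324, -0.1484, 0.0664]
orientation: [-180.0, -0.0, -90.0]
force: [-0.4, 0.5, 2.1]
opening: 0.0362
gripper_force: 30.0
```

Request:
{"method": "apply_moves", "body": {"targets": [{"travel":[0,0,0],"roll":0,"jaw":40},{"travel":[0,0,0],"roll":0,"jaw":46},{"travel":[0,0,0],"roll":0,"jaw":56},{"travel":[0,0,0],"roll":0,"jaw":62},{"travel":[0,0,0],"roll":0,"jaw":62},{"travel":[0,0,-20],"roll":0,"jaw":62},{"travel":[0,0,-40],"roll":0,"jaw":62},{"travel":[0,0,-40],"roll":0,"jaw":62},{"travel":[0,0,-35],"roll":0,"jaw":62}]}}

```text
clock: 15.6
tool_pos: [0.6324, -0.1485, 0.2032]
orientation: [-179.9, -0.0, -90.0]
force: [1.5, 1.0, 0.3]
opening: 0.0621
gripper_force: 0.0
```

Request:
{"method": "apply_moves", "body": {"targets": [{"travel":[-15,12,0],"roll":0,"jaw":55},{"travel":[-37,29,0],"roll":0,"jaw":55},{"travel":[-37,29,0],"roll":0,"jaw":55},{"travel":[-37,29,0],"roll":0,"jaw":55},{"travel":[-37,29,0],"roll":0,"jaw":55},{"travel":[-37,29,0],"roll":0,"jaw":55},{"travel":[-21,18,0],"roll":0,"jaw":55},{"travel":[0,0,0],"roll":0,"jaw":55},{"travel":[0,0,0],"roll":0,"jaw":55},{"travel":[0,0,0],"roll":0,"jaw":55}]}}

```text
clock: 16.6
tool_pos: [0.4576, 0.0723, 0.2012]
orientation: [-180.0, -0.0, -90.0]
force: [0.6, -0.3, -0.3]
opening: 0.0551
gripper_force: 0.0
```

Request:
{"method": "apply_moves", "body": {"targets": [{"travel":[0,0,40],"roll":0,"jaw":55},{"travel":[0,0,40],"roll":0,"jaw":55},{"travel":[0,0,40],"roll":0,"jaw":55},{"travel":[0,0,30],"roll":0,"jaw":55},{"travel":[0,0,15],"roll":0,"jaw":50},{"travel":[0,0,5],"roll":0,"jaw":42},{"travel":[0,0,0],"roll":0,"jaw":36},{"travel":[0,0,0],"roll":0,"jaw":33},{"travel":[0,0,0],"roll":0,"jaw":31},{"travel":[0,0,0],"roll":0,"jaw":30}]}}

```text
clock: 17.6
tool_pos: [0.4578, 0.0729, 0.0319]
orientation: [-179.9, 0.1, -90.0]
force: [-0.5, -0.4, 0.1]
opening: 0.0304
gripper_force: 0.0
```

Request:
{"method": "apply_moves", "body": {"targets": [{"travel":[0,0,0],"roll":0,"jaw":27},{"travel":[0,0,0],"roll":0,"jaw":21},{"travel":[0,0,0],"roll":0,"jaw":21},{"travel":[0,0,0],"roll":0,"jaw":21}]}}

```text
clock: 18.0
tool_pos: [0.4578, 0.0729, 0.0318]
orientation: [-179.9, 0.0, -90.0]
force: [-1.0, -0.2, 6.0]
opening: 0.0285
gripper_force: 30.0
```

Request:
{"method": "apply_moves", "body": {"targets": [{"travel":[0,0,-10],"roll":0,"jaw":21},{"travel":[0,0,-20],"roll":0,"jaw":21},{"travel":[0,0,-30],"roll":0,"jaw":21},{"travel":[0,0,-30],"roll":0,"jaw":21},{"travel":[0,0,-20],"roll":0,"jaw":21},{"travel":[0,0,-10],"roll":0,"jaw":21},{"travel":[0,0,0],"roll":0,"jaw":21}]}}

```text
clock: 18.7
tool_pos: [0.4576, 0.0729, 0.1523]
orientation: [-179.9, 0.1, -90.0]
force: [0.0, 0.7, -2.0]
opening: 0.0287
gripper_force: 30.0
```

Request:
{"method": "apply_moves", "body": {"targets": [{"travel":[3,-12,0],"roll":0,"jaw":21},{"travel":[8,-28,0],"roll":0,"jaw":21},{"travel":[10,-35,0],"roll":0,"jaw":21},{"travel":[10,-35,0],"roll":0,"jaw":21},{"travel":[10,-35,0],"roll":0,"jaw":21},{"travel":[7,-25,0],"roll":0,"jaw":21},{"travel":[4,-15,0],"roll":0,"jaw":21},{"travel":[0,0,0],"roll":0,"jaw":21},{"travel":[0,0,0],"roll":0,"jaw":21},{"travel":[0,0,0],"roll":0,"jaw":21}]}}

```text
clock: 19.7
tool_pos: [0.6413, 0.0205, 0.15]
orientation: [179.9, -0.0, -90.0]
force: [-0.6, 1.3, -1.4]
opening: 0.0283
gripper_force: 30.0
```

Request:
{"method": "apply_moves", "body": {"targets": [{"travel":[0,0,15],"roll":0,"jaw":21},{"travel":[0,0,30],"roll":0,"jaw":21},{"travel":[0,0,30],"roll":0,"jaw":21},{"travel":[0,0,15],"roll":0,"jaw":21},{"travel":[0,0,7],"roll":0,"jaw":21},{"travel":[0,0,2],"roll":0,"jaw":21},{"travel":[0,0,0],"roll":0,"jaw":21},{"travel":[0,0,0],"roll":0,"jaw":21},{"travel":[0,0,0],"roll":0,"jaw":21}]}}

```text
clock: 20.6
tool_pos: [0.6428, 0.0208, 0.0532]
orientation: [-179.9, 0.0, -90.0]
force: [0.2, -0.2, -0.2]
opening: 0.0285
gripper_force: 30.0
```

Target z is about 0.0478.

Request:
{"method": "apply_moves", "body": {"targets": [{"travel":[0,0,2],"roll":0,"jaw":21},{"travel":[0,0,1],"roll":0,"jaw":21},{"travel":[0,0,1],"roll":0,"jaw":21},{"travel":[0,0,0],"roll":0,"jaw":21},{"travel":[0,0,0],"roll":0,"jaw":21}]}}

```text
clock: 21.1
tool_pos: [0.6422, 0.0206, 0.048]
orientation: [180.0, -0.0, -90.0]
force: [-0.4, 1.0, -0.8]
opening: 0.0287
gripper_force: 30.0
```

Request:
{"method": "apply_moves", "body": {"targets": [{"travel":[0,0,1],"roll":0,"jaw":21},{"travel":[0,0,0],"roll":0,"jaw":21},{"travel":[0,0,0],"roll":0,"jaw":21}]}}

```text
clock: 21.4
tool_pos: [0.6423, 0.0206, 0.0479]
orientation: [-180.0, -0.0, -90.0]
force: [-1.8, -0.3, 5.8]
opening: 0.0289
gripper_force: 30.0
```

Request:
{"method": "apply_moves", "body": {"targets": [{"travel":[0,0,0],"roll":0,"jaw":32},{"travel":[0,0,0],"roll":0,"jaw":38},{"travel":[0,0,0],"roll":0,"jaw":48},{"travel":[0,0,0],"roll":0,"jaw":56},{"travel":[0,0,0],"roll":0,"jaw":56},{"travel":[0,0,-20],"roll":0,"jaw":56},{"travel":[0,0,-40],"roll":0,"jaw":56},{"travel":[0,0,-45],"roll":0,"jaw":56},{"travel":[0,0,-45],"roll":0,"jaw":56}]}}

```text
clock: 22.3
tool_pos: [0.6418, 0.0205, 0.1984]
orientation: [180.0, -0.0, -90.0]
force: [1.0, 0.6, -1.0]
opening: 0.056
gripper_force: 0.0
```

Request:
{"method": "apply_moves", "body": {"targets": [{"travel":[18,14,0],"roll":0,"jaw":72},{"travel":[37,29,0],"roll":0,"jaw":72},{"travel":[37,29,0],"roll":0,"jaw":72},{"travel":[37,29,0],"roll":0,"jaw":72},{"travel":[37,29,0],"roll":0,"jaw":72},{"travel":[37,29,0],"roll":0,"jaw":72},{"travel":[37,29,0],"roll":0,"jaw":72},{"travel":[27,23,0],"roll":0,"jaw":72},{"travel":[0,0,0],"roll":0,"jaw":72},{"travel":[0,0,0],"roll":0,"jaw":72}]}}

```text
clock: 23.3
tool_pos: [0.4309, -0.2471, 0.1973]
orientation: [-180.0, -0.0, -90.1]
force: [0.9, 0.4, 0.5]
opening: 0.072
gripper_force: 0.0
```

Request:
{"method": "apply_moves", "body": {"targets": [{"travel":[0,0,0],"roll":0,"jaw":72},{"travel":[0,0,0],"roll":0,"jaw":72}]}}

```text
clock: 23.5
tool_pos: [0.4319, -0.2458, 0.197]
orientation: [180.0, 0.0, -89.9]
force: [-0.2, 1.2, -0.0]
opening: 0.072
gripper_force: 0.0
```

Request:
{"method": "apply_moves", "body": {"targets": [{"travel":[1,0,40],"roll":0,"jaw":72},{"travel":[0,0,40],"roll":0,"jaw":72},{"travel":[0,0,40],"roll":0,"jaw":72},{"travel":[0,0,30],"roll":0,"jaw":72},{"travel":[0,0,15],"roll":0,"jaw":66},{"travel":[0,0,5],"roll":0,"jaw":56},{"travel":[0,0,0],"roll":0,"jaw":50},{"travel":[0,0,0],"roll":0,"jaw":47},{"travel":[0,0,0],"roll":0,"jaw":45},{"travel":[0,0,0],"roll":0,"jaw":44}]}}

```text
clock: 24.5
tool_pos: [0.4319, -0.2475, 0.028]
orientation: [-179.9, -0.0, -90.0]
force: [-0.8, -0.0, -0.7]
opening: 0.0449
gripper_force: 0.0
```

Request:
{"method": "apply_moves", "body": {"targets": [{"travel":[0,0,0],"roll":0,"jaw":41},{"travel":[0,0,0],"roll":0,"jaw":35},{"travel":[0,0,0],"roll":0,"jaw":35},{"travel":[0,0,0],"roll":0,"jaw":35}]}}

```text
clock: 24.9
tool_pos: [0.4313, -0.2474, 0.0271]
orientation: [-180.0, -0.0, -90.0]
force: [-0.3, -0.1, 0.6]
opening: 0.035
gripper_force: 0.0
```

The jaws closed to 35 mm with no force, so nothing is held. I'll look before doing anything else.

Run:
```python
from h import *
for n in("top","side"): cv2.imwrite(f"pics/{n}2.png",ctrl.snapshot(n)[:,:,::-1])
a=cv2.imread("pics/top2.png")[190:350,230:490];b=cv2.imread("pics/side2.png")[120:280,230:440]
cv2.imwrite("pics/m2.png",cv2.resize(np.hstack([a,b]),None,fx=1.7,fy=1.7,interpolation=cv2.INTER_CUBIC))
```

```text
(no output)
```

View pics/m2.png

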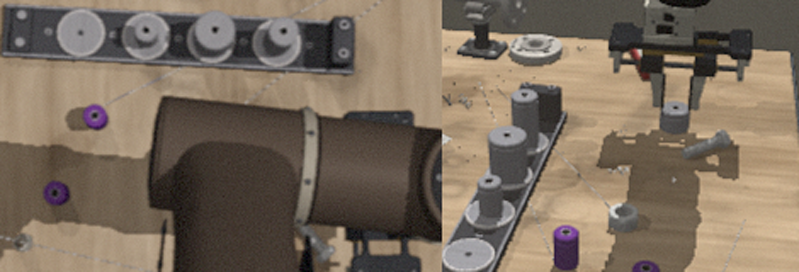

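Run:
```python
from h import *
o=ctrl.get_obs();print(o['tool_pos'],o['joint_pos'],o['opening'],o['gripper_force'],o['force'])
x,y,z=o['tool_pos']
for dz in(0,-.022):
  for dx in(-.0175,.0175): print("pad",dz,dx,proj("side",(x+dx,y,z+dz)))
im=cv2.imread("pics/side2.png")[:,:,::-1]
h=holes("side",im,(367,182),4);print("hole",h,ray("side",h,.032))
cv2.imwrite("pics/s2.png",cv2.resize(cv2.imread("pics/side2.png")[120:230,310:430],None,fx=5,fy=5,interpolation=cv2.INTER_CUBIC))
```

```text
[ 0.4312 -0.2474  0.027 ] [ -7.156   16.5118 -35.1271   0.0016 -38.3671   7.1617] 0.03525283744419938 0.0 [-0.0495 -0.002  -1.1773]
pad 0 -0.0175 [374.0906 185.425 ]
pad 0 0.0175 [359.8714 184.3739]
pad -0.022 -0.0175 [373.4426 193.1437]
pad -0.022 0.0175 [359.3689 192.0757]
hole [366.9538 182.7769] [ 0.4317 -0.2492  0.032 ]
```

View pics/s2.png

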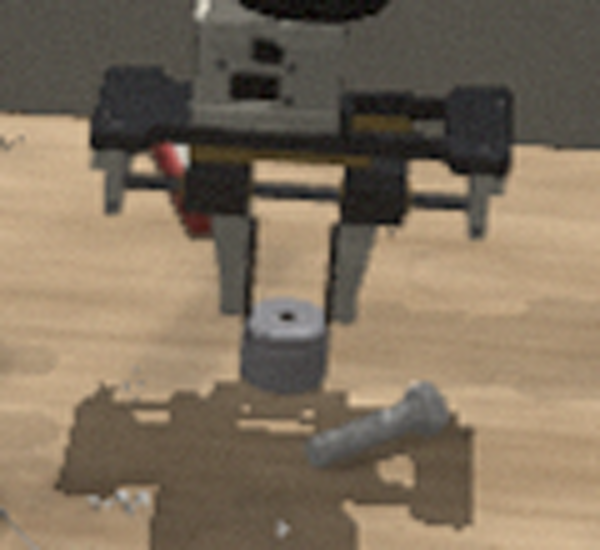

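Run:
```python
from h import *
t=cv2.imread("pics/top2.png")[:,:,::-1]
S={'d74':(.6321,-.1484,.09),'c60':(.6374,-.0638,.076),'b46':(.643,.0212,.062)}
for k,P in S.items():
    q=proj("top",P);h=holes("top",t,q,4);print(k,q,h,ray("top",h,P[2])-P)
# earlier good pose: hole of held pillar_60 in side1
o=(.6365,-.0624,.1609+.018);q=proj("side",o);s=cv2.imread("pics/side1.png")[:,:,::-1];print("side1 hole expected",q)
# block triangulation now: +x block, -x block, centres (top px, side px)
def P(n):
    c=ctrl.calibration(n);return np.array(c["K"])@np.linalg.inv(np.array(c["extrinsics"]))[:3]
for a,b in(((453.5,263.5),(310+142/5,120+105/5)),((456,338),(310+480/5,120+130/5))):
    X=cv2.triangulatePoints(P("top"),P("side"),np.array(a).reshape(2,1),np.array(b).reshape(2,1));print((X[:3]/X[3]).ravel())
a=cv2.imread("pics/side1.png")[100:210,220:340]; b=cv2.imread("pics/top2.png")[240:360,400:520]
cv2.imwrite("pics/s3.png",np.hstack([cv2.resize(a,(400,367)),cv2.resize(b,(367,367))]))
```

```text
d74 [396.6856 207.8613] [396.4051 207.814 ] [0.0001 0.0006 0.    ]
c60 [355.3789 207.2518] [356.0674 207.0636] [ 0.0004 -0.0015  0.    ]
b46 [314.9734 206.5224] [315.4511 207.2397] [-0.0016 -0.001   0.    ]
side1 hole expected [266.0731 157.0244]
[ 0.5081 -0.249   0.1387]
[ 0.533  -0.3308  0.8465]
```

View pics/s3.png

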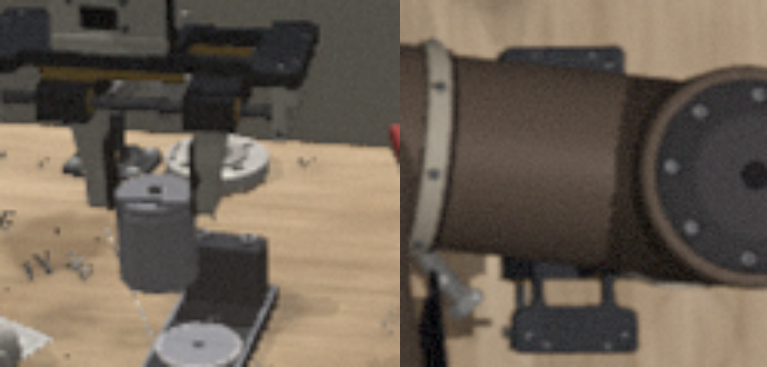

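Placed pillars check out within 2 mm. In both side views (crop fingertips near (205,210)), the fingertips are about 25 mm higher relative to the reported TCP than the stated tool geometry says. The three taller pillars were gripped anyway, but at pillar_32 the fingers closed just above its 32 mm top. It's still standing and hasn't moved. I'll open, then lower in small steps while watching the force.

Request:
{"method": "apply_moves", "body": {"targets": [{"travel":[0,0,-5],"roll":0,"jaw":40},{"travel":[0,0,0],"roll":0,"jaw":56},{"travel":[0,0,0],"roll":0,"jaw":70},{"travel":[0,0,0],"roll":0,"jaw":72},{"travel":[0,0,0],"roll":0,"jaw":72},{"travel":[0,0,4],"roll":0,"jaw":72},{"travel":[0,0,4],"roll":0,"jaw":72},{"travel":[0,0,2],"roll":0,"jaw":72},{"travel":[0,0,0],"roll":0,"jaw":72}]}}

```text
clock: 25.9
tool_pos: [0.4309, -0.2474, 0.0215]
orientation: [179.9, 0.0, -90.0]
force: [0.0, 0.2, 0.9]
opening: 0.0719
gripper_force: 0.0
```

Request:
{"method": "apply_moves", "body": {"targets": [{"travel":[0,0,2],"roll":0,"jaw":72},{"travel":[0,0,2],"roll":0,"jaw":72},{"travel":[0,0,0],"roll":0,"jaw":72}]}}

```text
clock: 26.2
tool_pos: [0.4311, -0.2474, 0.0178]
orientation: [180.0, 0.0, -90.0]
force: [-0.3, 0.7, -0.1]
opening: 0.0722
gripper_force: 0.0
```

Run:
```python
from h import *
s=ctrl.snapshot("side")[:,:,::-1]
cv2.imwrite("pics/s4.png",cv2.resize(s[120:230,310:430],None,fx=5,fy=5,interpolation=cv2.INTER_CUBIC))
print(ctrl.get_obs()['tool_pos'],ctrl.get_obs()['force'])
```

```text
[ 0.4312 -0.2474  0.018 ] [-0.918   0.8779  0.6179]
```

View pics/s4.png

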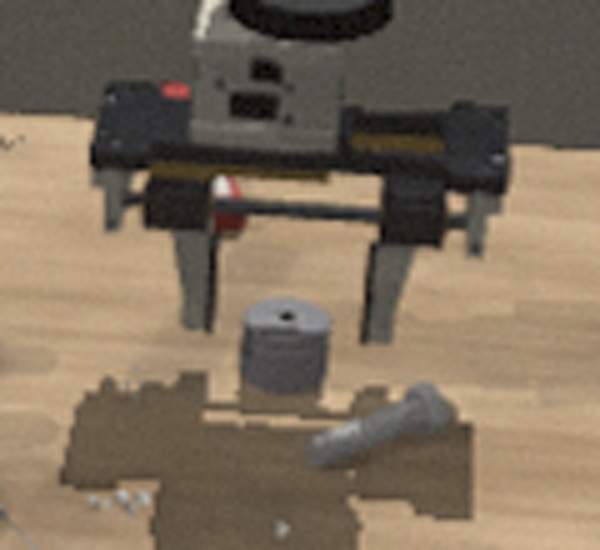

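The tips (crop (195,330) and (378,340)) are now about 22 mm above the bench with no contact. Lowering 10 mm more.

Request:
{"method": "apply_moves", "body": {"targets": [{"travel":[0,0,3],"roll":0,"jaw":72},{"travel":[0,0,3],"roll":0,"jaw":72},{"travel":[0,0,3],"roll":0,"jaw":72},{"travel":[0,0,2],"roll":0,"jaw":72},{"travel":[0,0,0],"roll":0,"jaw":72},{"travel":[0,0,0],"roll":0,"jaw":72}]}}

```text
clock: 26.85
tool_pos: [0.4312, -0.2474, 0.007]
orientation: [180.0, 0.0, -90.0]
force: [-0.6, -0.0, 0.5]
opening: 0.0717
gripper_force: 0.0
```

Request:
{"method": "apply_moves", "body": {"targets": [{"travel":[0,0,0],"roll":0,"jaw":56},{"travel":[0,0,0],"roll":0,"jaw":50},{"travel":[0,0,0],"roll":0,"jaw":46},{"travel":[0,0,0],"roll":0,"jaw":44},{"travel":[0,0,0],"roll":0,"jaw":41},{"travel":[0,0,0],"roll":0,"jaw":35},{"travel":[0,0,0],"roll":0,"jaw":35},{"travel":[0,0,0],"roll":0,"jaw":35}]}}

```text
clock: 27.65
tool_pos: [0.4313, -0.2474, 0.0071]
orientation: [-180.0, -0.0, -90.0]
force: [0.1, -0.1, 2.2]
opening: 0.0435
gripper_force: 30.0
```

Gripped at 43.5 mm. Lift and carry to seat a.

Request:
{"method": "apply_moves", "body": {"targets": [{"travel":[0,0,-10],"roll":0,"jaw":35},{"travel":[0,0,-20],"roll":0,"jaw":35},{"travel":[0,0,-30],"roll":0,"jaw":35},{"travel":[0,0,-30],"roll":0,"jaw":35},{"travel":[0,0,-30],"roll":0,"jaw":35},{"travel":[0,0,-20],"roll":0,"jaw":35},{"travel":[0,0,-10],"roll":0,"jaw":35},{"travel":[0,0,0],"roll":0,"jaw":35}]}}

```text
clock: 28.45
tool_pos: [0.4318, -0.2475, 0.1584]
orientation: [-179.8, -0.0, -90.0]
force: [0.3, 1.1, -1.8]
opening: 0.0434
gripper_force: 30.0
```

Request:
{"method": "apply_moves", "body": {"targets": [{"travel":[-15,-9,0],"roll":0,"jaw":35},{"travel":[-33,-20,0],"roll":0,"jaw":35},{"travel":[-41,-25,0],"roll":0,"jaw":35},{"travel":[-41,-25,0],"roll":0,"jaw":35},{"travel":[-41,-25,0],"roll":0,"jaw":35},{"travel":[-41,-25,0],"roll":0,"jaw":35},{"travel":[-41,-25,0],"roll":0,"jaw":35},{"travel":[-41,-25,0],"roll":0,"jaw":35},{"travel":[-37,-23,0],"roll":0,"jaw":35},{"travel":[-22,-15,0],"roll":0,"jaw":35}]}}

```text
clock: 29.45
tool_pos: [0.6485, 0.1083, 0.1545]
orientation: [179.8, -0.1, -89.9]
force: [0.6, -1.2, -1.7]
opening: 0.0432
gripper_force: 30.0
```

Request:
{"method": "apply_moves", "body": {"targets": [{"travel":[0,0,0],"roll":0,"jaw":35},{"travel":[0,0,0],"roll":0,"jaw":35},{"travel":[0,0,0],"roll":0,"jaw":35},{"travel":[0,0,0],"roll":0,"jaw":35}]}}

```text
clock: 29.85
tool_pos: [0.6476, 0.1047, 0.1568]
orientation: [180.0, -0.0, -90.0]
force: [0.1, 1.4, -1.5]
opening: 0.0431
gripper_force: 30.0
```

Request:
{"method": "apply_moves", "body": {"targets": [{"travel":[-1,-1,15],"roll":0,"jaw":35},{"travel":[0,0,30],"roll":0,"jaw":35},{"travel":[0,0,35],"roll":0,"jaw":35},{"travel":[0,0,25],"roll":0,"jaw":35},{"travel":[0,0,15],"roll":0,"jaw":35},{"travel":[0,0,6],"roll":0,"jaw":35},{"travel":[0,0,2],"roll":0,"jaw":35},{"travel":[0,0,0],"roll":0,"jaw":35},{"travel":[0,0,0],"roll":0,"jaw":35},{"travel":[0,0,0],"roll":0,"jaw":35}]}}

```text
clock: 30.85
tool_pos: [0.6498, 0.1069, 0.0302]
orientation: [-179.9, 0.0, -90.0]
force: [-0.0, 0.1, -0.8]
opening: 0.0432
gripper_force: 30.0
```

Request:
{"method": "apply_moves", "body": {"targets": [{"travel":[0,0,1],"roll":0,"jaw":35},{"travel":[0,0,1],"roll":0,"jaw":35},{"travel":[0,0,1],"roll":0,"jaw":35},{"travel":[0,0,0],"roll":0,"jaw":35},{"travel":[0,0,0],"roll":0,"jaw":35}]}}

```text
clock: 31.35
tool_pos: [0.6491, 0.1066, 0.0259]
orientation: [180.0, -0.0, -90.0]
force: [-0.5, -0.3, -1.4]
opening: 0.0433
gripper_force: 30.0
```

Request:
{"method": "apply_moves", "body": {"targets": [{"travel":[0,0,1],"roll":0,"jaw":35},{"travel":[0,0,1],"roll":0,"jaw":35},{"travel":[0,0,0.5],"roll":0,"jaw":35},{"travel":[0,0,0],"roll":0,"jaw":35},{"travel":[0,0,0],"roll":0,"jaw":35}]}}

```text
clock: 31.85
tool_pos: [0.6492, 0.1066, 0.0235]
orientation: [180.0, -0.0, -90.0]
force: [-0.6, -0.7, -1.1]
opening: 0.0434
gripper_force: 30.0
```

Request:
{"method": "apply_moves", "body": {"targets": [{"travel":[0,0,0.5],"roll":0,"jaw":35},{"travel":[0,0,0.5],"roll":0,"jaw":35},{"travel":[0,0,0],"roll":0,"jaw":35},{"travel":[0,0,0],"roll":0,"jaw":35}]}}

```text
clock: 32.25
tool_pos: [0.6493, 0.1067, 0.0232]
orientation: [-180.0, 0.0, -90.0]
force: [-2.6, 0.1, 5.1]
opening: 0.0431
gripper_force: 30.0
```

Contact. Release, rise, and move aside toward +y to clear the view.

Request:
{"method": "apply_moves", "body": {"targets": [{"travel":[0,0,0],"roll":0,"jaw":46},{"travel":[0,0,0],"roll":0,"jaw":52},{"travel":[0,0,0],"roll":0,"jaw":62},{"travel":[0,0,0],"roll":0,"jaw":70},{"travel":[0,0,0],"roll":0,"jaw":70},{"travel":[0,0,-20],"roll":0,"jaw":70},{"travel":[0,0,-40],"roll":0,"jaw":70},{"travel":[0,0,-45],"roll":0,"jaw":70},{"travel":[0,0,-45],"roll":0,"jaw":70},{"travel":[0,0,-20],"roll":0,"jaw":70}]}}

```text
clock: 33.25
tool_pos: [0.651, 0.107, 0.1978]
orientation: [-179.6, 0.1, -90.0]
force: [0.9, 0.4, -0.1]
opening: 0.0704
gripper_force: 0.0
```

Request:
{"method": "apply_moves", "body": {"targets": [{"travel":[-35,25,0],"roll":0,"jaw":70},{"travel":[-40,25,0],"roll":0,"jaw":70},{"travel":[-40,25,0],"roll":0,"jaw":70},{"travel":[-40,25,0],"roll":0,"jaw":70},{"travel":[-40,25,0],"roll":0,"jaw":70},{"travel":[-40,25,0],"roll":0,"jaw":70},{"travel":[-40,25,0],"roll":0,"jaw":70},{"travel":[-40,25,0],"roll":0,"jaw":70},{"travel":[0,0,0],"roll":0,"jaw":70},{"travel":[0,0,0],"roll":0,"jaw":70}]}}

```text
clock: 34.25
tool_pos: [0.4482, 0.4225, 0.1923]
orientation: [180.0, -0.0, -89.8]
force: [0.2, -0.6, -1.1]
opening: 0.0701
gripper_force: 0.0
```

Run:
```python
from h import *
t=ctrl.snapshot("top");s=ctrl.snapshot("side")
for k,P in {'d74':(.6321,-.1484,.09),'c60':(.6374,-.0638,.076),'b46':(.643,.0212,.062),'a32':(.6484,.106,.048)}.items():
    h=holes("top",t,proj("top",P),4);print(k,(ray("top",h,P[2])-P)*1000)
a=t[150:270,200:470,::-1];b=s[150:330,190:330,::-1]
cv2.imwrite("pics/f.png",np.hstack([cv2.resize(a,(450,200)),cv2.resize(b,(311,400))[:200]*0]) if 0 else np.hstack([cv2.copyMakeBorder(cv2.resize(a,(450,200)),0,200,0,0,cv2.BORDER_CONSTANT),cv2.resize(b,(311,400))]))
```

```text
d74 [0.0932 0.4734 0.    ]
c60 [ 0.4226 -1.4759  0.    ]
b46 [-1.5851 -0.9709  0.    ]
a32 [0.1895 1.231  0.    ]
```

View pics/f.png

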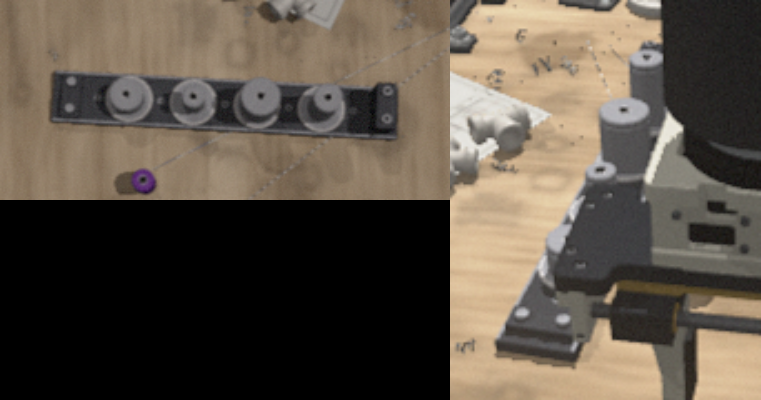

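All four pillars stand on their seats in the right order: top crop (127,97), (193,97), (260,97) and (326,97), stop block at (385,108). Each is within 2 mm of centre, and the gripper is clear. Handing in.

```bash
python3 -c "
from plant import ctrl
print(ctrl.close_job())"
```

```text
the job is handed in; nothing more can be done
None
```

The four pillars stand released and upright on their seats, in the order 74, 60, 46, 32 mm from the stop block and each within about 2 mm of centre by the top camera; the job is handed in at about 34 s, with no verdict returned.

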